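# Index the trimmer's angle fence one hole

## Task

The fence of the board trimmer is locked at square by a spring index pin. Set it for the next job: hook a fingertip through the yellow pull ring and lift the pin, swing the fence one hole towards the red stop, no further, and let the pin spring fully home in that hole. It is not a job for force, nothing needs gripping, and everything else on the bench and on the trimmer stays where it is.

Things in the scene. Friction and masses are not known exactly. Their poses are not given: they have to be found in the camera images.
- trimmer: Grey board trimmer fixed to the bench: board 380 x 460 mm, top 24 mm above the bench, cutting rail along its far edge. Origin: at bench height on the vertical pivot axis of the fence. x points to the cutting rail (away from the operator), y to the trimmer's left, z up. The board reaches from x = -295 to +85 mm, y = -230 to +230 mm.
- plate (a point): Mouth of the middle hole of the steel index plate, 36 mm above the bench on the trimmer's -x axis; axes as the trimmer's. The plate is an arc about the pivot at the operator's edge, 195 to 267 mm from it, with five holes in a row 215 mm from the pivot, at -30, -15, 0, +15 and +30 degrees from the trimmer's -x (0.2618 rad apart).
- fence (a joint): Angle of the fence, rad: 0 square (it points from the pivot along the trimmer's -x; it starts there, in the middle hole), positive with its free end swung towards the trimmer's +y. An aluminium bar 30 mm wide, 268 mm long from the pivot, top 49 mm above the bench, friction about 1.3 N at the ring. Locked, it has 0.005 rad of play; unlocked it stays where left.
- plunger (a joint): Lift of the index pin, m: 0 home in a hole, 0.020 at its upper stop. It slides vertically in a black sleeve (24 mm across, top 78 mm above the bench) on the fence, 215 mm from the pivot. The 10 mm pin has a round nose; above about 0.009 it is clear of the plate, and there it rests if let down between holes. Spring and weight press it down with 6 N at 0, 9 N at 0.012.
- ring (a point): Centre of the yellow pull ring's opening: 190 mm from the pivot, 102 mm above the bench with the pin home; rises and turns with pin and fence. x along the fence to the pivot, y across, z up. Ring rigid on the pin, 56 mm inside, 6 mm round bar. Its plane holds y and leans 55 degrees from vertical, top towards the pivot, so a finger pointing along +x and down, 20 to 45 degrees off straight down, slides through.
- red_stop: Red knurled stop nut, 21 mm across and 22 mm high, clamped on the index plate (origin: centre of its underside) 246 mm from the pivot and 21.5 degrees to one side of square, +y or -y of the trimmer: it tells to which side the fence is to go. The fence's edge stands just before it in the right hole.
- black_stop: The same nut in black on the other side, left from another job.
- ink_roller: Loose ink roller with a black 150 mm roller and an upright black handle, 200 mm high, origin under its centre; beside the trimmer.
- ink_tin_blue: Loose blue ink tin, 68 mm across, 62 mm high, origin under its centre; on the trimmer's board.
- ink_tin_black: Loose black ink tin, 80 mm across, 75 mm high, origin under its centre; on the bench.
- lino_block: Loose mounted lino block, 75 x 100 x 22 mm, origin under its centre; on the trimmer's board.
- bone_folder: Loose bone folder, a flat ivory strip 24 x 150 x 5 mm (long along its y), origin under its centre; on the trimmer's board.
- baren: Loose round baren, 124 mm across, 38 mm high with its grip bar, origin under its centre; on the bench.
- ink_knife: Loose ink knife, 240 mm long along its x, lying on the pale glass slab, origin under its middle.

How it is judged:
On the way, in this order (a step that is already met when the one before it is completed fails the run):
1. the index pin is lifted out of its hole by the ring (value of joint plunger above 0.006 m), for 0.1 s.
2. the fence stands over the next hole towards the red stop (((y of red_stop in the frame of trimmer above 0 m and value of joint fence between 0.2418 and 0.2818 rad) or (y of red_stop in the frame of trimmer below 0 m and value of joint fence between -0.2818 and -0.2418 rad))), for 0.1 s.
At the end, for the whole second after the job is handed in: The fence stands one hole (0.2618 rad, within 0.02) from square on the side of the red stop, at rest, with the index pin home (lift under 2 mm), and no loose thing has moved more than 30 mm (value of joint plunger below 0.002 m and ((y of red_stop in the frame of trimmer above 0 m and value of joint fence between 0.2418 and 0.2818 rad) or (y of red_stop in the frame of trimmer below 0 m and value of joint fence between -0.2818 and -0.2418 rad)) and velocity of joint fence between -0.02 and 0.02 rad/s and distance of each of ink_roller, ink_tin_blue, ink_tin_black, lino_block, bone_folder, baren, ink_knife from where it was at the start of the episode below 0.03 m); the robot touches nothing.
It fails at once if the fence is swung towards the black stop ((y of red_stop in the frame of trimmer above 0 m and value of joint fence below -0.1 rad) or (y of red_stop in the frame of trimmer below 0 m and value of joint fence above 0.1 rad)).
It fails at once if the fence is swung far past its hole (value of joint fence above 0.4 rad or value of joint fence below -0.4 rad).
It fails at once if the trimmer, its fence or its ring is forced: more than 40 N from the robot (contact force between any of the fingers, the arm and trimmer above 40 N).
It fails at once if a loose thing on the bench or the trimmer is moved, lifted or carried (more than 30 mm) (distance of any of ink_roller, ink_tin_blue, ink_tin_black, lino_block, bone_folder, baren, ink_knife from where it was at the start of the episode above 0.03 m).
It also fails if it takes over 42 s, if anything falls off the work surface, if the arm or the gripper's body presses on something with over 40 N, if the wrist force passes 120 N, or if a joint passes its speed limit or range.

## Robot

A 6-joint arm with a two-finger parallel gripper is mounted at the origin on the work surface. World frame = base frame: x ahead of the robot, y to its left, z up, the work surface at z = 0. Lengths are in m, angles in rad, forces in N, time in s.
With the tool pointing down it reaches from about 0.25 to 0.8 m from the base axis. Payload 8.5 kg.
Tool frame: the origin (TCP) lies at the very end of the fingers, on their centre line; the grasp point (between the pads) lies 19 mm behind it (bot.grip_point_offset is the z of the grasp point in the tool frame, in m); z points along the fingers, y is the line along which they close (so a half turn about z gives the same grasp; the last joint's range is limited). The gripper opens to 85 mm and grips with 20 to 120 N. Pads are 22 mm wide; open, the fingers measure 114 mm over their backs; the gripper's body (76 mm by 85 mm) begins 54 mm behind the grasp point. The pads swing forward as they close: fully open they stand 13 mm farther back than shut.
Start: joints at [-1.343, 0.238, -0.013, 1.319, 0, 1.571], TCP at [0.119, -0.511, 0.231] pointing down, gripper open.
Joint ranges: [-2.66, 2.66], [-1.03, 1.9], [-1.14, 1.46], [-1.82, 2.27], [-1.45, 1.34], [-3.14, 3.14]. Speed limits (rad/s): [2.22, 2.22, 2.79, 3.14, 3.14, 3.14].

## Interface

Orientations are given as [roll, pitch, yaw] about the fixed x, y, z axes, in that order (R = Rz(yaw) Ry(pitch) Rx(roll)).
In Python, from bench import bot, vision, job gives the robot as it stands. The module is installed in compiled form; this text tells all that it offers.
- The arm moves only by the tool send_rows, never from a script. Its argument "series" is a list of rows, each an object with "slide": the shift along the tool's x, y, z in mm, a list of three; "rot": the turn, a rotation vector about the tool's x, y, z in rad, a list of three; "gripper": the finger opening in mm, from 0 to 85.4. In form: [{"slide": [x, y, z], "rot": [wx, wy, wz], "gripper": gripper}, ...]. A call has 1 to 10 rows; each row shifts and turns the commanded pose from where the row before left it, along the tool's axes as they then stand; what a row does not reach is not made up. A row lasts 1/8 s, in which the tool goes at most 62.5 mm and 10.7 degrees, less where a joint would pass 70% of its speed; a pose out of reach is approached as far as the arm can. A call is refused whole if a number of a shift passes 62.5 or a number of a turn 0.188, either way. A call with a gripper value outside its range is refused whole. The fingers move at their own pace and stop on an object; "squeeze" is the grip in N (left out, the last holds). Time passes only in rows, so rows that do not move let the fingers close. It gives the time, the measured TCP pose, the force and the opening at its end, in the units of the state.
- bot.observe(): the state, without advancing time (a new reading comes with each control period).
- vision.capture(name): name is "side" or "top"; returns the picture (384x512x3 uint8, red, green, blue); there is no depth.
- vision.camera_params(name): a dict with "fx", "fy", "cx", "cy" (pixels), "rvec" (rotation vector, rad) and "tvec" (3), from world to camera coordinates, as OpenCV has them. Camera axes: x right, y down, z forward; pixel columns grow to the right and rows downward; lengths in m; the calibration is good to about 2 mm. A picture is of the moment at which its call begins. camera_params takes no time and is no camera call.
- job.job_done(): hands the job in, once; it reports no verdict.
The state is a dict: "time_s": time; "joints": joint angles; "joint_velocities": joint speeds; "joint_efforts": joint torques, N m; "tcp_pos": TCP position; "orientation": TCP orientation; "contact_force": force on the tool from outside, world axes, zero at the start; "torque": the same for the moment, N m; "gripper_width": finger opening in m.
Only numpy, scipy, OpenCV 4.12 (cv2) and the standard library are available. Lean on these libraries where they do the work, as an engineer would, in place of code of your own. Each camera call takes 0.05 s, during which the arm holds its last target. There are 200 camera calls.

## Working session

There is one attempt and no reset: what is moved stays moved. The work goes in short steps, Python scripts to look and compute and a tool call to move; the robot and the scene stay as the last step left them, time stands still between calls to the robot, and variables do not carry over. Pictures are saved under pics/ and viewed, on a budget of 10 in all, crops included, one or two more only if the job needs it, and the job is handed in when it is done.

Besides the shell and the picture viewer there is one more tool, called after "Call:" by a JSON object that holds its "name" and its "arguments", one argument or row to a line. send_rows: Moves the arm, as the interface text tells. Its arguments: {"type":"object","properties":{"series":{"type":"array"},"squeeze":{"type":"number"}},"required":["series"]}

```bash
mkdir -p pics; python3 - <<'E'
from bench import bot, vision
import cv2
for n in("top","side"):
    im=vision.capture(n); cv2.imwrite(f"pics/{n}0.png",cv2.resize(im[:,:,::-1],(768,576),interpolation=cv2.INTER_CUBIC))
    p=vision.camera_params(n); print(n,p)
s=bot.observe(); print(s)
E
```

```text
top {'fx': 468.539661372556, 'fy': 468.539661372556, 'cx': 250.89053260151516, 'cy': 199.7973214216564, 'rvec': array([ 2.16590325, -2.17507606,  0.08336352]), 'tvec': array([0.03120263, 0.618475  , 1.60922764])}
side {'fx': 468.1370572362197, 'fy': 468.1370572362197, 'cx': 259.8641185329028, 'cy': 194.42999290546854, 'rvec': array([ 0.65459905, -2.44101509,  1.42807427]), 'tvec': array([0.53304638, 0.21188956, 1.27052637])}
{'time_s': 0.1, 'joints': array([-1.34304231e+00,  2.38718660e-01, -1.41672337e-02,  1.31921625e+00,
       -1.80863294e-06,  1.57079928e+00]), 'joint_velocities': array([-6.48484403e-04, -1.67918618e-03,  2.47936585e-03,  1.44977027e-03,
        5.63446084e-05, -7.49864581e-04]), 'joint_efforts': array([ 1.60435477e-03, -5.39722574e+01,  3.46999168e+01,  1.34586211e-02,
       -2.12719142e-04, -9.93389797e-07]), 'tcp_pos': array([ 0.11845345, -0.51107225,  0.2307441 ]), 'orientation': array([-3.14028684e+00,  1.81249183e-06,  2.27751064e-01]), 'contact_force': array([-0.42770441,  0.73696311, -0.07504923]), 'torque': array([ 0.00945497,  0.02457092, -0.03479804]), 'gripper_width': 0.08530852713902037}
```

View pics/top0.png

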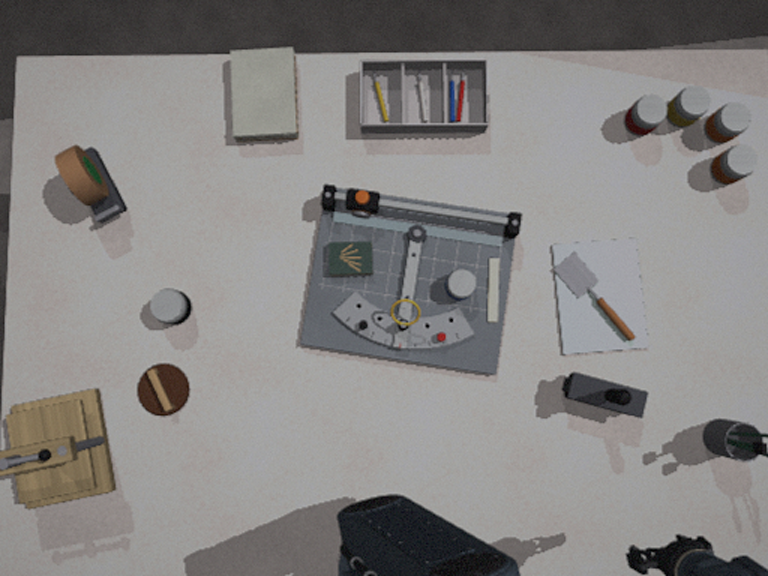

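View pics/side0.png

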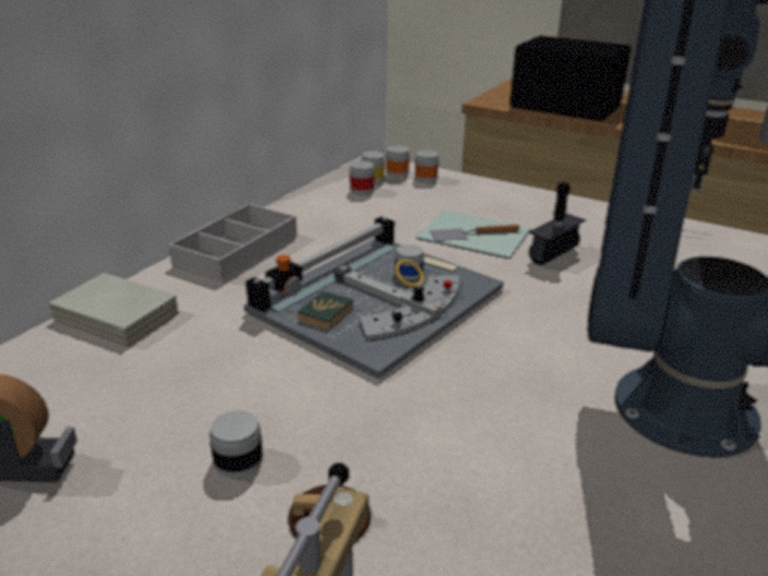

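Red stop sits on the image-right side (−y), at about (441,337) in the enlarged top view. The black stop is at (362,325), the pivot at (417,233), the ring at (405,312) and the tin at (461,284). I'll use enlarged crops to measure more closely.

```bash
cat > h.py <<'E'
import numpy as np, cv2
from bench import bot, vision
from scipy.spatial.transform import Rotation as R
P={n:vision.camera_params(n) for n in("top","side")}
def K(p): return np.array([[p["fx"],0,p["cx"]],[0,p["fy"],p["cy"]],[0,0,1]])
def world(n,u,v,z):
    p=P[n]; r=R.from_rotvec(p["rvec"]).as_matrix(); c=-r.T@p["tvec"]
    d=r.T@np.linalg.solve(K(p),[u,v,1]); return c+d*(z-c[2])/d[2]
def pix(n,X):
    p=P[n]; return cv2.projectPoints(np.array(X,float).reshape(-1,3),p["rvec"],p["tvec"],K(p),None)[0].reshape(-1,2)
def crop(n,x,y,w,h,k,f):
    im=vision.capture(n); cv2.imwrite(f,cv2.resize(im[y:y+h,x:x+w,::-1],None,fx=k,fy=k,interpolation=cv2.INTER_CUBIC))
E
python3 - <<'E'
from h import *
crop("top",195,115,160,140,5,"pics/topc.png")
for nm,u,v,z in(("pivot",417,233,.055),("ring",405,312,.102),("red",441,337,.058),("black",362,325,.058),("roller",618,397,.2),("tin",461,284,.086),("BL",301,347,.024),("BR",496,374,.024)):
    print(nm,world("top",u/1.5,v/1.5,z).round(4))
E
```

```text
pivot [ 0.7702 -0.0661  0.055 ]
ring [ 0.5843 -0.0358  0.102 ]
red [ 0.5301 -0.1184  0.058 ]
black [0.5582 0.0611 0.058 ]
roller [ 0.4008 -0.4679  0.2   ]
tin [ 0.6479 -0.1624  0.086 ]
BL [0.5094 0.2041 0.024 ]
BR [ 0.4455 -0.2469  0.024 ]
```

View pics/topc.png

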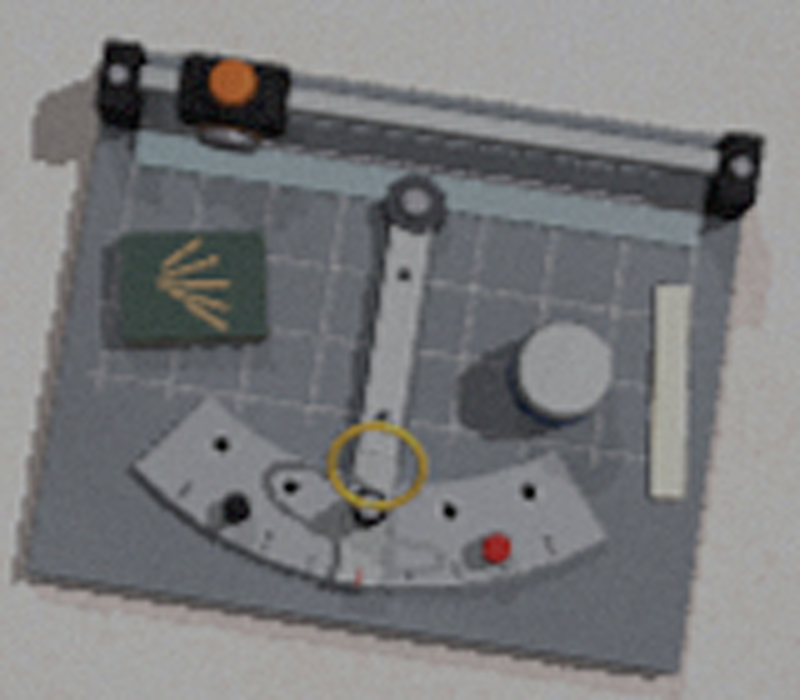

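The crop shows the ring centre at (378,465), the pivot at (414,200), and holes at (221,444), (291,487), (449,511) and (528,491). I'll fit the trimmer pose from the holes, pivot and ring, then plan.

```bash
cat >> h.py <<'E'
def rings(piv,yaw,a=0,lift=0):
    """fence frame axes: x to the pivot; returns ring centre, fence x-axis yaw"""
    t=yaw-a; return np.array([piv[0]-.19*np.cos(t),piv[1]-.19*np.sin(t),.102+lift]),t
def rows(targets,start=None,mm=14,fmt=True):
    """targets: list of (pos, Rmat, nrows) -> tool-frame rows"""
    p,r=start
    out=[]
    for q,s,n in targets:
        rv=(r.inv()*s).as_rotvec()
        for i in range(1,n+1):
            pn=p+(q-p)/n*i; rn=r*R.from_rotvec(rv*i/n)
            pp=p+(q-p)/n*(i-1); rr=r*R.from_rotvec(rv*(i-1)/n)
            out.append((((rr.inv().apply(pn-pp))*1000).round(1).tolist(),(rr.inv()*rn).as_rotvec().round(4).tolist()))
        p,r=q,s
    for o in out: print(o)
def tool(t,tilt):  # tool pointing along fence +x and down, tilt off vertical
    return R.from_euler("z",t)*R.from_euler("y",-tilt)*R.from_euler("x",np.pi)
def now():
    s=bot.observe(); return s["tcp_pos"],R.from_euler("xyz",s["orientation"])
E
python3 - <<'E'
from h import *
from scipy.optimize import least_squares
L=[];px=[]
for a,c in zip((30,15,-15,-30),((221,444),(291,487),(449,511),(528,491))):
    a=np.radians(a); L.append((-.215*np.cos(a),.215*np.sin(a),.036)); px.append(c)
L+=[(0,0,.055),(-.19,0,.102)]; px+=[(414,200),(378,465)]
L=np.array(L); px=np.array(px)/5+[195,115]
def f(q): return (pix("top",R.from_euler("z",q[2]).apply(L)+[q[0],q[1],0])-px).ravel()
s=least_squares(f,[.77,-.066,-.15]); print(s.x, s.fun.round(2))
piv,yaw=s.x[:2],s.x[2]
for a in(0,-.2618): print(rings(piv,yaw,a))
c,t=rings(piv,yaw); T=tool(t,np.radians(38)); print(T.as_matrix()[:,2],T.as_matrix()[:,1])
d=T.as_matrix()[:,2]
print("ring side px",pix("side",[c])[0]*1.5)
print("pre",c-d*.06, "in", c+d*.03)
print(now()[0],now()[1].as_matrix())
E
```

```text
[ 0.77121397 -0.06587482 -0.15365916] [ 0.09  0.12 -0.07 -0.16  0.12 -0.19  0.05 -0.09  0.12  0.05 -0.29  0.25]
(array([ 0.58345262, -0.03679433,  0.102     ]), np.float64(-0.1536591626549705))
(array([ 0.58232386, -0.08638156,  0.102     ]), np.float64(0.10814083734502947))
[ 0.60840753 -0.09423019 -0.78801075] [-1.53055198e-01 -9.88217641e-01  1.04083409e-16]
ring side px [410.83956096 271.6160461 ]
pre [ 0.54694817 -0.03114052  0.14928065] in [ 0.60170485 -0.03962124  0.07835968]
[ 0.11847545 -0.51111995  0.23080679] [[ 9.74169255e-01  2.25818928e-01 -2.74303161e-04]
 [ 2.25819094e-01 -9.74168591e-01  1.13685382e-03]
 [-1.04944131e-05 -1.16943093e-03 -9.99999316e-01]]
```

```bash
python3 - <<'E'
from h import *
c,t=rings((.7712,-.0659),-.1537); T=tool(t,np.radians(38)); d=T.as_matrix()[:,2]
p,r=now()
rows([(np.array([.20,-.42,.29]),r,3),(c-d*.10,T,12)],(p,r))
E
```

```text
([33.3, -23.5, -19.7], [0.0, 0.0, 0.0])
([33.3, -23.5, -19.7], [0.0, 0.0, 0.0])
([33.3, -23.5, -19.7], [0.0, 0.0, 0.0])
([33.6, -25.8, 9.1], [-0.0106, 0.0546, 0.0306])
([32.2, -26.9, 10.6], [-0.0106, 0.0546, 0.0306])
([30.8, -28.0, 12.1], [-0.0106, 0.0546, 0.0306])
([29.2, -29.0, 13.4], [-0.0106, 0.0546, 0.0306])
([27.5, -30.1, 14.6], [-0.0106, 0.0546, 0.0306])
([25.8, -31.0, 15.8], [-0.0106, 0.0546, 0.0306])
([23.9, -32.0, 16.8], [-0.0106, 0.0546, 0.0306])
([22.0, -32.9, 17.7], [-0.0106, 0.0546, 0.0306])
([20.0, -33.7, 18.5], [-0.0106, 0.0546, 0.0306])
([17.9, -34.5, 19.2], [-0.0106, 0.0546, 0.0306])
([15.8, -35.2, 19.7], [-0.0106, 0.0546, 0.0306])
([13.6, -35.8, 20.1], [-0.0106, 0.0546, 0.0306])
```

Call:
{"name": "send_rows", "arguments": {
  "series": [
    {"slide":[33,-24,-20],"rot":[0,0,0],"gripper":0},
    {"slide":[33,-24,-20],"rot":[0,0,0],"gripper":0},
    {"slide":[33,-24,-20],"rot":[0,0,0],"gripper":0},
    {"slide":[33.6,-25.8,9],"rot":[-0.0106,0.0546,0.0306],"gripper":0},
    {"slide":[32.2,-27,10.6],"rot":[-0.0106,0.0546,0.0306],"gripper":0},
    {"slide":[30.8,-28,12],"rot":[-0.0106,0.0546,0.0306],"gripper":0},
    {"slide":[29.2,-29,13.4],"rot":[-0.0106,0.0546,0.0306],"gripper":0},
    {"slide":[27.5,-30,14.6],"rot":[-0.0106,0.0546,0.0306],"gripper":0},
    {"slide":[25.8,-31,15.8],"rot":[-0.0106,0.0546,0.0306],"gripper":0},
    {"slide":[24,-32,16.8],"rot":[-0.0106,0.0546,0.0306],"gripper":0}
  ],
  "squeeze": 20
}}

```text
time_s: 1.4
tcp_pos: [0.3876, -0.1888, 0.2275]
orientation: [3.108, -0.389, 0.016]
contact_force: [-0.1, -0.8, -1.1]
gripper_width: -0.0001
```

Call:
{"name": "send_rows", "arguments": {
  "series": [
    {"slide":[22,-33,17.7],"rot":[-0.0106,0.0546,0.0306],"gripper":0},
    {"slide":[20,-33.7,18.5],"rot":[-0.0106,0.0546,0.0306],"gripper":0},
    {"slide":[18,-34.5,19],"rot":[-0.0106,0.0546,0.0306],"gripper":0},
    {"slide":[15.8,-35,19.7],"rot":[-0.0106,0.0546,0.0306],"gripper":0},
    {"slide":[13.6,-35.8,20],"rot":[-0.0106,0.0546,0.0306],"gripper":0},
    {"slide":[0,0,0],"rot":[0,0,0],"gripper":0},
    {"slide":[0,0,0],"rot":[0,0,0],"gripper":0}
  ]
}}

```text
time_s: 2.28
tcp_pos: [0.5174, -0.0576, 0.1825]
orientation: [3.137, -0.662, -0.108]
contact_force: [-0.1, 0.3, -0.0]
gripper_width: 0.0001
```

```bash
python3 - <<'E'
from h import *
c,t=rings((.7712,-.0659),-.1537); T=tool(t,np.radians(38)); d=T.as_matrix()[:,2]
p,r=now(); s=bot.observe(); print(s["time_s"],p,s["gripper_width"],s["contact_force"],s["joints"].round(2))
print("z err",r.as_matrix()[:,2]-d,"along/lateral of ring centre in tool mm",(r.inv().apply(c-p)*1000).round(1))
rows([(c-d*.05,T,1),(c+d*.012,T,2)],(p,r))
crop("top",220,150,110,100,6,"pics/t2.png"); 
crop("side",210,110,140,110,5,"pics/s2.png")
E
```

```text
2.275 [ 0.51739319 -0.05761239  0.18251972] 9.989743015868154e-05 [-0.10646022  0.30138902 -0.03409228] [-0.11 -0.14 -0.81  0.23 -0.    3.14]
z err [ 0.00220645  0.02402234 -0.00080014] along/lateral of ring centre in tool mm [  0.5 -28.2 102.4]
([0.5, -29.4, 52.4], [-0.0241, 0.0012, 0.0363])
([-0.0, 0.0, 31.0], [0.0, 0.0, 0.0])
([-0.0, 0.0, 31.0], [0.0, 0.0, 0.0])
```

View pics/s2.png

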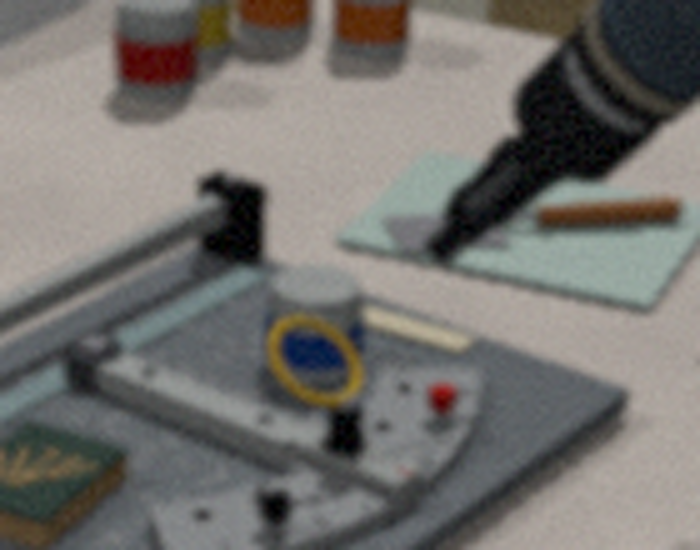

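Joint 6 has run into its limit (3.14), so the pose fell short: the tool is 28 mm off to the side and under-rotated. The side view shows the closed fingers clear of everything. I'll turn half a turn about the tool z axis, which gives an equivalent grasp.

Call:
{"name": "send_rows", "arguments": {
  "series": [
    {"slide":[0,0,0],"rot":[0,0,-0.18],"gripper":0},
    {"slide":[0,0,0],"rot":[0,0,-0.18],"gripper":0},
    {"slide":[0,0,0],"rot":[0,0,-0.18],"gripper":0},
    {"slide":[0,0,0],"rot":[0,0,-0.18],"gripper":0},
    {"slide":[0,0,0],"rot":[0,0,-0.18],"gripper":0},
    {"slide":[0,0,0],"rot":[0,0,-0.18],"gripper":0},
    {"slide":[0,0,0],"rot":[0,0,-0.18],"gripper":0},
    {"slide":[0,0,0],"rot":[0,0,-0.18],"gripper":0},
    {"slide":[0,0,0],"rot":[0,0,-0.18],"gripper":0},
    {"slide":[0,0,0],"rot":[0,0,-0.18],"gripper":0}
  ]
}}

```text
time_s: 3.62
tcp_pos: [0.5179, -0.058, 0.1833]
orientation: [2.492, 0.147, 1.646]
contact_force: [-0.2, -0.9, -0.1]
gripper_width: -0.0002
```

Call:
{"name": "send_rows", "arguments": {
  "series": [
    {"slide":[0,0,0],"rot":[0,0,-0.18],"gripper":0},
    {"slide":[0,0,0],"rot":[0,0,-0.18],"gripper":0},
    {"slide":[0,0,0],"rot":[0,0,-0.18],"gripper":0},
    {"slide":[0,0,0],"rot":[0,0,-0.18],"gripper":0},
    {"slide":[0,0,0],"rot":[0,0,-0.18],"gripper":0},
    {"slide":[0,0,0],"rot":[0,0,-0.18],"gripper":0},
    {"slide":[0,0,0],"rot":[0,0,-0.18],"gripper":0},
    {"slide":[0,0,0],"rot":[0,0,0],"gripper":0}
  ]
}}

```text
time_s: 4.62
tcp_pos: [0.518, -0.0578, 0.1832]
orientation: [3.081, 0.662, 2.929]
contact_force: [-0.3, 0.6, -0.5]
gripper_width: -0.0001
```

```bash
cat >> h.py <<'E'
PIV,YAW=(.7712,-.0659),-.1537
def tool2(t,tilt): return tool(t,tilt)*R.from_euler("z",np.pi)
def rep(a=0):
    s=bot.observe(); p,r=now(); c,t=rings(PIV,YAW,a)
    print(s["time_s"],p.round(4),s["orientation"].round(3),"F",s["contact_force"].round(1),"J",s["joints"].round(2),"ring in tool mm",(r.inv().apply(c-p)*1000).round(1))
E
python3 - <<'E'
from h import *
rep(); c,t=rings(PIV,YAW); T=tool2(t,np.radians(38)); d=T.as_matrix()[:,2]
rows([(c-d*.05,T,2)],now())
E
```

```text
4.625 [ 0.518  -0.0578  0.1832] [3.081 0.662 2.929] F [-0.3  0.6 -0.5] J [-0.11 -0.14 -0.81  0.23 -0.    0.08] ring in tool mm [  2.9  28.2 102.6]
([1.5, 14.7, 26.3], [0.012, 0.0, -0.0234])
([1.1, 15.1, 26.1], [0.012, 0.0, -0.0234])
```

Call:
{"name": "send_rows", "arguments": {
  "series": [
    {"slide":[1.5,14.7,26],"rot":[0.012,0,-0.0234],"gripper":0},
    {"slide":[1.1,15,26],"rot":[0.012,0,-0.0234],"gripper":0},
    {"slide":[0,0,0],"rot":[0,0,0],"gripper":0},
    {"slide":[0,0,0],"rot":[0,0,0],"gripper":0}
  ]
}}

```text
time_s: 5.12
tcp_pos: [0.5524, -0.0318, 0.1413]
orientation: [3.141, 0.662, 2.988]
contact_force: [0.5, -1.0, -0.3]
gripper_width: -0.0002
```

```bash
python3 - <<'E'
from h import *
rep(); c,t=rings(PIV,YAW); T=tool2(t,np.radians(38)); d=T.as_matrix()[:,2]
rows([(c+d*.03,T,6)],now())
crop("side",230,110,110,90,6,"pics/s3.png")
crop("top",210,140,130,100,6,"pics/t3.png")
E
```

```text
5.125 [ 0.5524 -0.0318  0.1413] [3.141 0.662 2.988] F [ 0.5 -1.  -0.3] J [-0.01 -0.01 -0.84  0.09 -0.09  0.12] ring in tool mm [-0.6 -0.3 50.3]
([-0.1, -0.1, 13.4], [0.0001, -0.0002, -0.0])
([-0.1, -0.0, 13.4], [0.0001, -0.0002, -0.0])
([-0.1, -0.0, 13.4], [0.0001, -0.0002, -0.0])
([-0.1, -0.0, 13.4], [0.0001, -0.0002, -0.0])
([-0.1, -0.0, 13.4], [0.0001, -0.0002, -0.0])
([-0.1, -0.0, 13.4], [0.0001, -0.0002, -0.0])
```

View pics/s3.png

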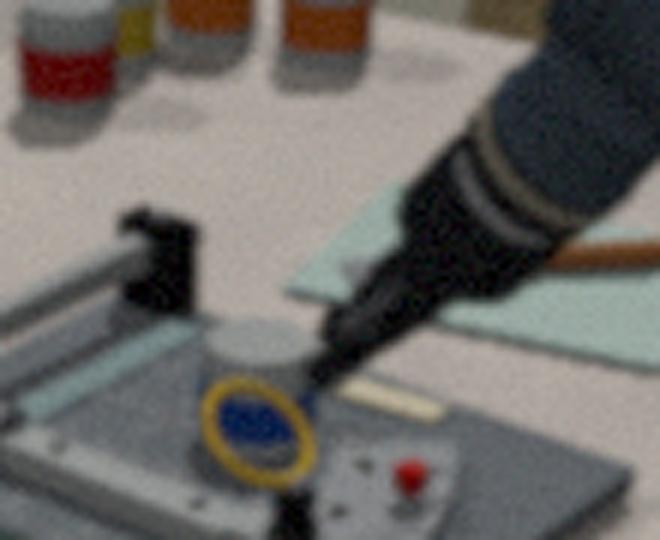

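View pics/t3.png

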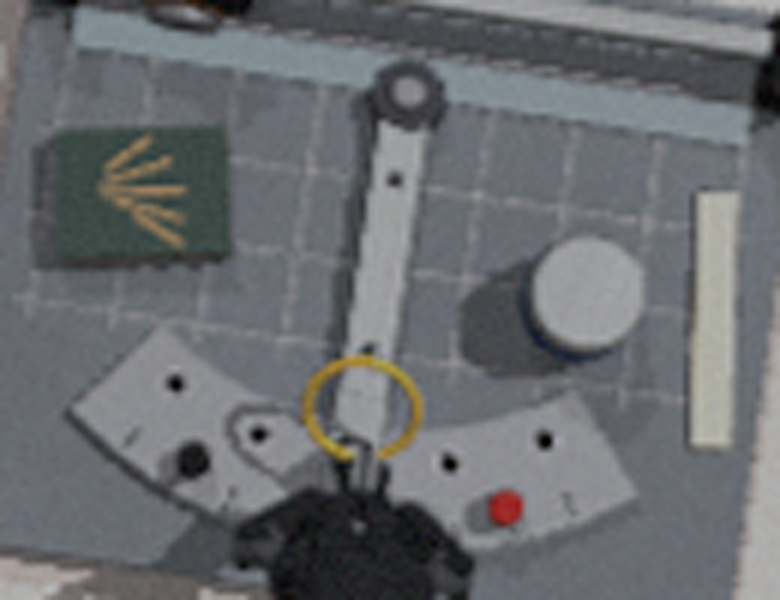

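The top view shows the finger tip (about (363,450)) in line with the ring's centre (363,408), and the side view agrees. Inserting to 25 mm past the ring centre.

Call:
{"name": "send_rows", "arguments": {
  "series": [
    {"slide":[-0.2,-0.1,13],"rot":[0,0,0],"gripper":0},
    {"slide":[-0.2,-0.1,13],"rot":[0,0,0],"gripper":0},
    {"slide":[-0.2,-0.1,13],"rot":[0,0,0],"gripper":0},
    {"slide":[0,0,13],"rot":[0,0,0],"gripper":0},
    {"slide":[0,0,12],"rot":[0,0,0],"gripper":0},
    {"slide":[0,0,11],"rot":[0,0,0],"gripper":0},
    {"slide":[0,0,0],"rot":[0,0,0],"gripper":0}
  ]
}}

```text
time_s: 6.1
tcp_pos: [0.5988, -0.0389, 0.0812]
orientation: [-3.14, 0.661, 2.991]
contact_force: [-1.1, -0.8, -0.4]
gripper_width: -0.0
```

Call:
{"name": "send_rows", "arguments": {
  "series": [
    {"slide":[-4,0,0],"rot":[0,0,0],"gripper":0},
    {"slide":[-4,0,0],"rot":[0,0,0],"gripper":0},
    {"slide":[0,0,0],"rot":[0,0,0],"gripper":0}
  ]
}}

```text
time_s: 6.48
tcp_pos: [0.6057, -0.0398, 0.0882]
orientation: [-3.141, 0.664, 2.99]
contact_force: [-1.1, -0.4, 0.2]
gripper_width: 0.0002
```

```bash
python3 - <<'E'
from h import *
rep()
E
```

```text
6.475 [ 0.6057 -0.0398  0.0882] [-3.141  0.664  2.99 ] F [-1.1 -0.4  0.2] J [-0.03  0.17 -0.83 -0.09 -0.08  0.1 ] ring in tool mm [  9.1  -0.4 -24.7]
```

Call:
{"name": "send_rows", "arguments": {
  "series": [
    {"slide":[-3,0,0],"rot":[0,0,0],"gripper":0},
    {"slide":[0,0,0],"rot":[0,0,0],"gripper":0}
  ]
}}

```text
time_s: 6.72
tcp_pos: [0.6076, -0.0402, 0.0894]
orientation: [-3.141, 0.663, 2.991]
contact_force: [-0.7, -0.0, 0.2]
gripper_width: -0.0001
```

Call:
{"name": "send_rows", "arguments": {
  "series": [
    {"slide":[-1.85,0,-2.35],"rot":[0,0,0],"gripper":0},
    {"slide":[-1.85,0,-2.35],"rot":[0,0,0],"gripper":0},
    {"slide":[0,0,0],"rot":[0,0,0],"gripper":0}
  ]
}}

```text
time_s: 7.1
tcp_pos: [0.607, -0.04, 0.0949]
orientation: [-3.141, 0.662, 2.991]
contact_force: [-0.7, 0.7, -1.1]
gripper_width: 0.0001
```

Call:
{"name": "send_rows", "arguments": {
  "series": [
    {"slide":[-1.85,0,-2.35],"rot":[0,0,0],"gripper":0},
    {"slide":[0,0,0],"rot":[0,0,0],"gripper":0}
  ]
}}

```text
time_s: 7.35
tcp_pos: [0.6064, -0.04, 0.0971]
orientation: [-3.141, 0.661, 2.991]
contact_force: [-1.7, 2.2, -4.2]
gripper_width: -0.0001
```

```bash
python3 - <<'E'
from h import *
rep()
E
```

```text
7.35 [ 0.6064 -0.04    0.0971] [-3.141  0.661  2.991] F [-1.7  2.2 -4.2] J [-0.03  0.16 -0.81 -0.05 -0.08  0.1 ] ring in tool mm [ 15.3  -0.3 -18.1]
```

Call:
{"name": "send_rows", "arguments": {
  "series": [
    {"slide":[-1.85,0,-2.35],"rot":[0,0,0],"gripper":0},
    {"slide":[-1.85,0,-2.35],"rot":[0,0,0],"gripper":0},
    {"slide":[0,0,0],"rot":[0,0,0],"gripper":0}
  ]
}}

```text
time_s: 7.72
tcp_pos: [0.6065, -0.0401, 0.1033]
orientation: [-3.14, 0.661, 2.991]
contact_force: [-4.8, 1.8, -6.4]
gripper_width: -0.0
```

Call:
{"name": "send_rows", "arguments": {
  "series": [
    {"slide":[-1.85,0,-2.35],"rot":[0,0,0],"gripper":0},
    {"slide":[-1.85,0,-2.35],"rot":[0,0,0],"gripper":0},
    {"slide":[0,0,0],"rot":[0,0,0],"gripper":0}
  ]
}}

```text
time_s: 8.1
tcp_pos: [0.6065, -0.0401, 0.1094]
orientation: [-3.14, 0.661, 2.991]
contact_force: [-5.5, 1.6, -7.9]
gripper_width: 0.0001
```

```bash
python3 - <<'E'
from h import *
rep()
crop("side",230,110,110,90,6,"pics/s4.png")
E
```

```text
8.1 [ 0.6065 -0.0401  0.1094] [-3.14   0.661  2.991] F [-5.5  1.6 -7.9] J [-0.03  0.13 -0.79 -0.01 -0.08  0.1 ] ring in tool mm [22.9 -0.2 -8.5]
```

View pics/s4.png

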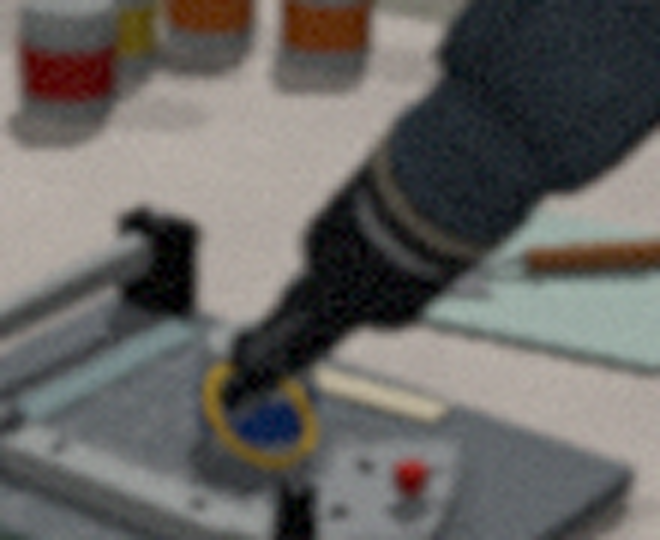

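The ring has visibly risen, by about 12 mm, and the force matches the spring. I'll add a little lift, then swing about the pivot.

Call:
{"name": "send_rows", "arguments": {
  "series": [
    {"slide":[-1.2,0,-1.6],"rot":[0,0,0],"gripper":0},
    {"slide":[0,0,0],"rot":[0,0,0],"gripper":0}
  ]
}}

```text
time_s: 8.4
tcp_pos: [0.6065, -0.0401, 0.1113]
orientation: [-3.14, 0.661, 2.991]
contact_force: [-5.6, 0.6, -8.8]
gripper_width: -0.0002
```

```bash
python3 - <<'E'
from h import *
rep()
p,r=now(); q=R.from_euler("z",.25/10); v=np.array([*PIV,p[2]])
rows([(v+q.apply(p-v),q*r,1)],(p,r))
E
```

```text
8.4 [ 0.6065 -0.0401  0.1113] [-3.14   0.661  2.991] F [-5.6  0.6 -8.8] J [-0.03  0.13 -0.79 -0.   -0.08  0.1 ] ring in tool mm [24.1 -0.2 -7. ]
([-0.0, -4.2, 0.0], [-0.0153, -0.0, -0.0197])
```

Call:
{"name": "send_rows", "arguments": {
  "series": [
    {"slide":[0,-4.2,0],"rot":[-0.0153,0,-0.0197],"gripper":0},
    {"slide":[0,-4.2,0],"rot":[-0.0153,0,-0.0197],"gripper":0},
    {"slide":[0,-4.2,0],"rot":[-0.0153,0,-0.0197],"gripper":0},
    {"slide":[0,-4.2,0],"rot":[-0.0153,0,-0.0197],"gripper":0},
    {"slide":[0,0,0],"rot":[0,0,0],"gripper":0}
  ]
}}

```text
time_s: 9.02
tcp_pos: [0.6052, -0.0577, 0.1118]
orientation: [-3.14, 0.662, 3.09]
contact_force: [-4.8, 0.7, -8.6]
gripper_width: 0.0001
```

```bash
python3 - <<'E'
from h import *
rep(-.1)
crop("top",210,140,130,100,6,"pics/t5.png")
E
```

```text
9.025 [ 0.6052 -0.0577  0.1118] [-3.14   0.662  3.09 ] F [-4.8  0.7 -8.6] J [-0.11  0.13 -0.79 -0.01  0.04 -0.05] ring in tool mm [24.8  0.7 -6.9]
```

View pics/t5.png

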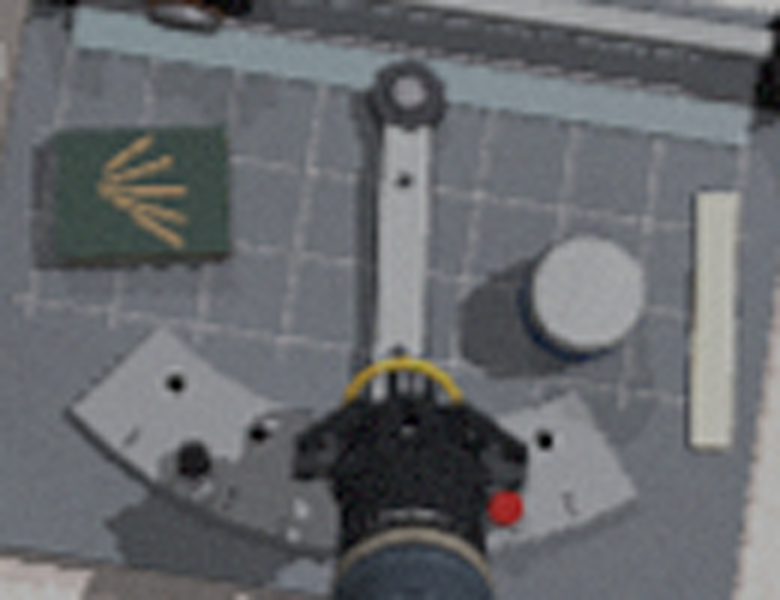

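The fence follows, with the finger centred in the ring (ring arc top at (403,362)) and the tin well clear. Continuing to the hole.

Call:
{"name": "send_rows", "arguments": {
  "series": [
    {"slide":[0,-4.2,0],"rot":[-0.0153,0,-0.0197],"gripper":0},
    {"slide":[0,-4.2,0],"rot":[-0.0153,0,-0.0197],"gripper":0},
    {"slide":[0,-4.2,0],"rot":[-0.0153,0,-0.0197],"gripper":0},
    {"slide":[0,-4.2,0],"rot":[-0.0153,0,-0.0197],"gripper":0},
    {"slide":[0,-4.2,0],"rot":[-0.0153,0,-0.0197],"gripper":0},
    {"slide":[0,-4.2,0],"rot":[-0.0153,0,-0.0197],"gripper":0},
    {"slide":[0,0,0],"rot":[0,0,0],"gripper":0}
  ]
}}

```text
time_s: 9.95
tcp_pos: [0.606, -0.0828, 0.1121]
orientation: [-3.14, 0.663, -3.043]
contact_force: [-2.3, 0.5, -9.4]
gripper_width: -0.0001
```

```bash
python3 - <<'E'
from h import *
rep(-.2618)
crop("top",245,140,65,80,8,"pics/t6.png")
# predicted: crop pixels for dots at several angles; dot radii from start image
b=np.array([210,140])
w=[world("top",*(np.array(q)/6+b),.049) for q in((394,180),(368,350))]
v=np.array([*PIV,.049])
for a in(-.22,-.24,-.2618,-.28):
    q=R.from_euler("z",-a); X=[v+q.apply(x-v) for x in w]
    print(a,((pix("top",X)-[245,140])*8).round(1).tolist())
E
```

```text
9.95 [ 0.606  -0.0828  0.1121] [-3.14   0.663 -3.043] F [-2.3  0.5 -9.4] J [-0.24  0.15 -0.76  0.03  0.2  -0.27] ring in tool mm [25.1 -1.2 -6.7]
-0.22 [[271.6, 241.0], [287.9, 469.9]]
-0.24 [[274.0, 240.8], [295.0, 469.4]]
-0.2618 [[276.6, 240.6], [302.6, 468.6]]
-0.28 [[278.8, 240.3], [309.0, 467.9]]
```

View pics/t6.png

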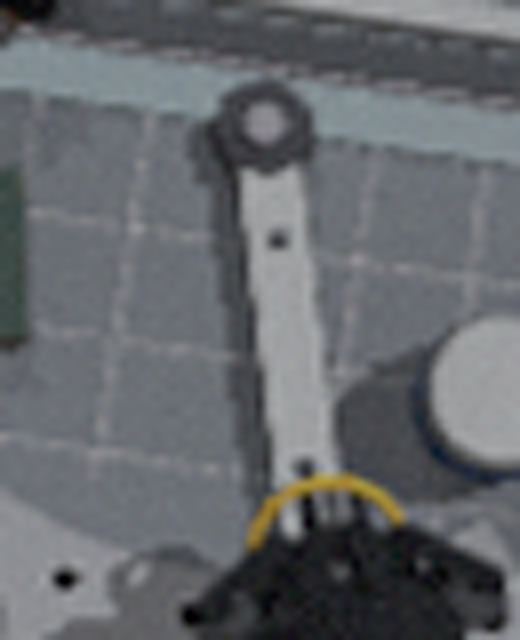

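Fence dots at (278,240) and (305,466) give about −0.267 rad, over the hole. Lowering gently.

Call:
{"name": "send_rows", "arguments": {
  "series": [
    {"slide":[1.85,0,2.35],"rot":[0,0,0],"gripper":0},
    {"slide":[1.85,0,2.35],"rot":[0,0,0],"gripper":0},
    {"slide":[0,0,0],"rot":[0,0,0],"gripper":0}
  ]
}}

```text
time_s: 10.38
tcp_pos: [0.6057, -0.0819, 0.1058]
orientation: [-3.14, 0.662, -3.042]
contact_force: [-3.9, -1.5, -7.0]
gripper_width: -0.0
```

Call:
{"name": "send_rows", "arguments": {
  "series": [
    {"slide":[1.25,0,1.55],"rot":[0,0,0],"gripper":0},
    {"slide":[1.25,0,1.55],"rot":[0,0,0],"gripper":0},
    {"slide":[0,0,0],"rot":[0,0,0],"gripper":0}
  ]
}}

```text
time_s: 10.75
tcp_pos: [0.6057, -0.0819, 0.102]
orientation: [-3.14, 0.663, -3.042]
contact_force: [-3.4, -0.3, -6.7]
gripper_width: -0.0001
```

Call:
{"name": "send_rows", "arguments": {
  "series": [
    {"slide":[1.25,0,1.55],"rot":[0,0,0],"gripper":0},
    {"slide":[1.25,0,1.55],"rot":[0,0,0],"gripper":0},
    {"slide":[0,0,0],"rot":[0,0,0],"gripper":0}
  ]
}}

```text
time_s: 11.12
tcp_pos: [0.6062, -0.0821, 0.0986]
orientation: [-3.14, 0.664, -3.042]
contact_force: [-3.6, 0.0, -1.9]
gripper_width: -0.0002
```

Call:
{"name": "send_rows", "arguments": {
  "series": [
    {"slide":[1.25,0,1.55],"rot":[0,0,0],"gripper":0},
    {"slide":[1.25,0,1.55],"rot":[0,0,0],"gripper":0},
    {"slide":[0,0,0],"rot":[0,0,0],"gripper":0}
  ]
}}

```text
time_s: 11.5
tcp_pos: [0.6062, -0.0822, 0.0945]
orientation: [-3.139, 0.664, -3.042]
contact_force: [-0.2, -0.2, -0.4]
gripper_width: 0.0
```

The spring force held until z≈0.098, well below where it would vanish if the pin rested on the plate (≈0.105). So the pin is in the hole. Next I'll centre the finger in the ring and withdraw.

```bash
python3 - <<'E'
from h import *
rep(-.2618)
E
```

```text
11.5 [ 0.6062 -0.0822  0.0945] [-3.139  0.664 -3.042] F [-0.2 -0.2 -0.4] J [-0.24  0.18 -0.79 -0.03  0.2  -0.27] ring in tool mm [ 14.5  -1.9 -20.8]
```

Call:
{"name": "send_rows", "arguments": {
  "series": [
    {"slide":[5,-0.6,0],"rot":[0,0,0],"gripper":0},
    {"slide":[5,-0.6,0],"rot":[0,0,0],"gripper":0},
    {"slide":[4,-0.6,0],"rot":[0,0,0],"gripper":0},
    {"slide":[0,0,0],"rot":[0,0,0],"gripper":0},
    {"slide":[0,0,-10],"rot":[0,0,0],"gripper":0},
    {"slide":[0,0,-12],"rot":[0,0,0],"gripper":0}
  ]
}}

```text
time_s: 12.25
tcp_pos: [0.5809, -0.0862, 0.1034]
orientation: [-3.14, 0.662, -3.042]
contact_force: [-0.6, -0.3, 0.9]
gripper_width: 0.0001
```

Call:
{"name": "send_rows", "arguments": {
  "series": [
    {"slide":[0,0,-14],"rot":[0,0,0],"gripper":0},
    {"slide":[0,0,-20],"rot":[0,0,0],"gripper":0},
    {"slide":[0,0,-30],"rot":[0,0,0],"gripper":0},
    {"slide":[0,0,-40],"rot":[0,0,0],"gripper":0},
    {"slide":[0,0,-40],"rot":[0,0,0],"gripper":0},
    {"slide":[0,0,-30],"rot":[0,0,0],"gripper":0},
    {"slide":[0,0,0],"rot":[0,0,0],"gripper":0},
    {"slide":[0,0,0],"rot":[0,0,0],"gripper":0}
  ]
}}

```text
time_s: 13.25
tcp_pos: [0.4745, -0.0965, 0.24]
orientation: [-3.14, 0.663, -3.043]
contact_force: [0.2, 0.8, -0.9]
gripper_width: -0.0001
```

```bash
python3 - <<'E'
from h import *
rep(-.2618)
im=vision.capture("top")[140:240,210:340,::-1]; im2=vision.capture("side")[110:200,220:330,::-1]
a=cv2.resize(im,None,fx=4,fy=4,interpolation=cv2.INTER_CUBIC)
b=cv2.resize(im2,None,fx=2.5,fy=2.5,interpolation=cv2.INTER_CUBIC)
o=np.zeros((400,520+275,3),np.uint8); o[:,:520]=a; o[:b.shape[0],520:520+b.shape[1]]=b
cv2.imwrite("pics/end.png",o)
for l in(0,.012):
    for an in(-.24,-.2618,-.28):
        c,t=rings(PIV,YAW,an,l); print(l,an,((pix("top",[c])[0]-[210,140])*4).round(1),((pix("side",[c])[0]-[220,110])*2.5+[520,0]).round(1))
E
```

```text
13.25 [ 0.4745 -0.0965  0.24  ] [-3.14   0.663 -3.043] F [ 0.2  0.8 -0.9] J [-0.38 -0.24 -0.7   0.5   0.29 -0.39] ring in tool mm [ -0.4  -0.2 175.4]
0 -0.24 [296.  274.6] [672.1 164. ]
0 -0.2618 [301.  274.1] [673.3 162.7]
0 -0.28 [305.1 273.6] [674.2 161.6]
0.012 -0.24 [296.8 273.6] [672.5 155.8]
0.012 -0.2618 [301.8 273.1] [673.6 154.5]
0.012 -0.28 [306.  272.6] [674.6 153.4]
```

View pics/end.png

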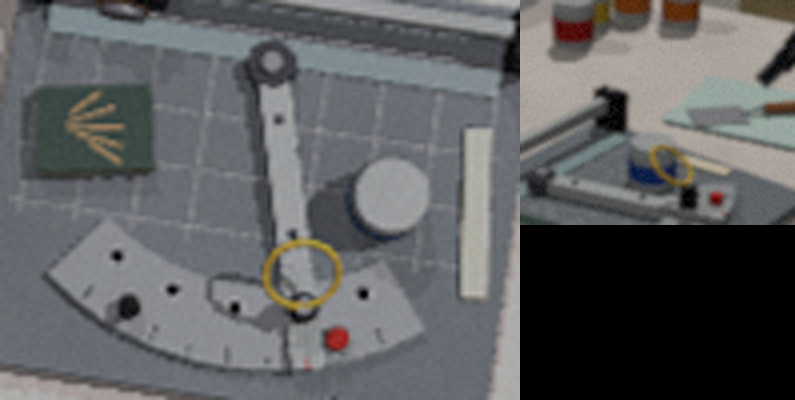

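The ring is at (303,273) in the top view and (671,165) in the side view, matching the prediction for −0.262 rad with the pin home. The middle hole is uncovered and the fence edge stands just before the red nut. Handing in.

```bash
python3 -c "
from bench import job
print(job.job_done())"
```

```text
the job is handed in; nothing more can be done
None
```

The fence is set one hole towards the red stop, which is on the trimmer's −y side, and the job is handed in at about 13.4 s of the 42 s. I hooked the closed fingers through the ring, lifted the pin about 14 mm, swung the fence about the pivot, let the pin down and withdrew.

**Last checks**
- **Fence angle:** the ring position in the final top view fits −0.26 rad, within about 0.01. The middle hole is uncovered and the fence edge stands just before the red nut.
- **Pin home:** the side view puts the ring at home height. While lowering, the spring force faded only near the height where contact first began on the way up.
- **Forces:** the largest wrist force I read was about 10 N, against the limit of 40 N.
- **Loose things and robot:** the tin, lino block and bone folder on the board look unmoved in the final picture. I did not check the roller, black tin or baren there, but the arm felt no contact on its way. The robot stands clear and touches nothing.

**What went wrong on the way:** on the first approach joint 6 ran to its limit (3.14 rad) and the pose came up about 28 mm short. I fixed it in free space with a half turn of the tool before inserting it in the ring.

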